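# Start a banding wheel at slow: turn down the pull-on speed knob, then pull it on

### The job

Get the banding wheel ready for painting a line on the bowl that stands centred on it: first turn the speed knob back to its slow stop, anticlockwise, while it is still pushed in, then pull the knob straight outward until it clicks on, and let go so that it rests out. The machine only stands on its rubber feet, so do not drag or jolt it, leave the bowl centred on the wheel and leave the other things on the bench alone.

Things in the scene. Friction and masses are not known exactly. Their poses are not given: they have to be found in the camera images.
- banding_wheel: grey desk machine with a turntable for painting lines on china, 260 deep (x) x 170 wide (y) x 91 mm high without the wheel, 2.8 kg, loose on rubber feet: about 14 N on the knob starts to drag or lift it. Origin: centre of its underside; x points from its sloping front panel back to the wheel, z up. The panel rises at 35 degrees from the front lip (x -130, z 22) to the flat top (x -32, z 91 mm)
- panel_mid (a point): middle of the sloping front panel, on its surface, where the knob's stem comes out; fixed to the machine. z: out of the panel, along the knob's axis (35 degrees from vertical, toward the front); x: up the slope; y: across the machine. Nothing else stands out of the panel; up the slope, toward wheel and bowl, fingers have less room than left and right of the knob
- dial_grip (a point): point on the knob's axis, 12 mm below its top; moves and turns with the knob; z points outward, the way it is pulled. The knob: black fluted cylinder, 44 mm diameter, 34 mm long, a raised pointer bar on its top and down one side. Pushed in, this point is 32 mm above the panel, the knob's top 44 and its lower end 10 mm
- speed_dial (a joint): angle of the knob in rad: 0 at its slow end stop (pointer at half past seven), growing clockwise as seen looking at the knob (a turn about minus z of panel_mid) to 4.4 at fast; stays where it is left (friction 0.06 N m), starts at 1.7 to 3.2. Ticks round the knob grow longer toward fast
- switch_stem (a joint): how far the knob is pulled out, m: 0 = in, off; 0.015 = out, on. A spring detent resists with about 10 N at first; short of about 9 mm the knob springs back in when let go; past it the resistance vanishes with a click, the spring pushes outward (up to 9 N) and the knob snaps to its stop at 15 mm and stays there
- work_bowl: porcelain bowl, 108 x 110 x 56 mm, 0.14 kg, standing loose and centred on the wheel; origin: centre of its foot
- wheel_centre (a point): centre of the upper face of the aluminium wheel head (150 mm diameter), 116 mm above the bench, 50 mm behind the machine's origin
- oil_bottle: brown glass bottle with black cap, 52 mm diameter, 89 mm high; bystander; origin: centre of its underside
- burnisher: turned wooden burnishing stick, 157 mm long, lying on the bench near its front edge; bystander; origin: centre of its underside

How it is judged:
By the outcome, as a careful person would: the job done as asked, in the order asked, and still so for the second after the job is handed in, with the robot touching nothing.
It also fails if it takes over 64 s, if anything falls off the work surface, if the arm or the gripper's body presses on something with over 40 N, if the wrist force passes 120 N, or if a joint passes its speed limit or range.

### The arm

A 6-joint arm with a two-finger parallel gripper is mounted at the origin on a cart in front of the work surface, level with it; the furniture and walls round the work are solid. World frame = base frame: x ahead of the robot, y to its left, z up, the work surface at z = 0. Lengths are in m, angles in rad, forces in N, time in s.
With the tool pointing down it reaches from about 0.35 to 0.975 m from the base axis. Payload 4.9 kg.
Tool frame: the origin (TCP) lies at the very end of the fingers, on their centre line; the grasp point (between the pads) lies 19 mm behind it; z points along the fingers, y is the direction in which the jaws open and shut (so a half turn about z gives the same grasp; the last joint's range is limited). The gripper opens to 85 mm and grips with 20 to 120 N. Pads are 22 mm wide; open, the fingers measure 114 mm over their backs; the gripper's body (76 mm by 85 mm) begins 54 mm behind the grasp point. The pads swing forward as they close: fully open they stand 13 mm farther back than shut.
Start: joints at [1.166, 0.053, 1.613, -0, 1.476, -0.119], TCP at [0.176, 0.6, 0.231] pointing down, gripper open.
Joint ranges: [-3.01, 3.01], [-1.01, 2.22], [0.06, 2.58], [-1.02, 4.17], [0.09, 2.62], [-3.14, 3.14]. Speed limits (rad/s): [2.57, 2.57, 3.14, 3.14, 3.14, 3.14].

### API

Orientations are given as a unit quaternion [w, x, y, z].
In Python, from plant import monitor, eyes, manip gives the robot as it stands.
- The arm moves only by the tool step_arm, never from a script. Its argument "motion" is a list of rows, each a list of 7 numbers: the shift along the world's x, y, z scaled (see below), then the turn, a rotation vector about the world's x, y, z scaled (see below), then the closure in counts, from 0 (fully open) to 255 (shut). In form: [[x, y, z, ax, ay, az, grip], ...]. A call has 1 to 10 rows; each row is the pose to reach, as a shift and turn from the pose commanded when the call began; what a row does not reach only later rows make up. The controller multiplies each number of a shift by 0.5 m and each number of a turn by 1.5 rad. A row lasts 1/10 s, in which the tool goes at most 50 mm and 8.59 degrees, less where a joint would pass 70% of its speed; a pose out of reach is approached as far as the arm can. A call with a number of a shift or a turn outside -1 to 1 is refused whole. A call with a gripper value outside its range is refused whole. The fingers move at their own pace and stop on an object; the grip force is fixed at half the most. Time passes only in rows, so rows that repeat a pose let the fingers close. It gives the time, the measured TCP pose, the force and the opening at its end, in the units of the state.
- monitor.state(): the state, without advancing time (a new reading comes with each control period).
- eyes.grab_frame(name): name is "side" or "top"; returns a dict with "pixels" (420x560x3 uint8, red, green, blue), "mtx" (3x3 intrinsics, pixels), "dist" ([k1, k2, p1, p2, k3] as OpenCV has them; the pictures are not rectified), "rvec" (rotation vector, rad) and "tvec" (3), from world to camera coordinates, as OpenCV has them. Camera axes: x right, y down, z forward; pixel columns grow to the right and rows downward; lengths in m; the calibration is good to about 2 mm. A picture is of the moment at which its call begins. There is no depth.
- manip.job_done(): hands the job in, once; it reports no verdict.
Trained networks look in the newest picture that a camera, given by its name, has taken for a name from the list of things; names that differ only in an ending like _2 or _b are one class to them, and where a whole thing is asked for, a point or a joint stands for the part that bears it (a point fixed in the world has none). Each returns a list of dicts, best first, with "p" (0 to 1); they miss things now and then, are a little off and sometimes report something else, mostly with a low value. They report only what shows in the picture. A call takes as long as a camera call.
- eyes.look_for(name, camera): "box" ([centre column, centre row, width, height] in pixels, round what is visible of it).
- eyes.pinpoint(name, camera): "uv" ([column, row] in pixels: a listed point, or the origin of a listed thing).
The state is a dict: "time": time; "joint_pos": joint angles; "joint_vel": joint speeds; "joint_efforts": joint torques, N m; "tool_pos": TCP position; "tool_rot": TCP orientation; "contact_force": force on the tool from outside, world axes, zero at the start; "ft_torque": the same for the moment, N m; "gripper_width": opening from 0.0 (shut) to 1.0 (fully open).
Only numpy, scipy, OpenCV 4.12 (cv2) and the standard library are available. Lean on these libraries where they do the work, as an engineer would, in place of code of your own. Each camera call takes 0.05 s, during which the arm holds its last target.

## Working session

There is one attempt and no reset: what is moved stays moved. The work goes in short steps, Python scripts to look and compute and a tool call to move; the robot and the scene stay as the last step left them, time stands still between calls to the robot, and variables do not carry over. Pictures are saved under pics/ and viewed, and the job is handed in when it is done.

Besides the shell and the picture viewer there is one more tool, called after ">>>" as name(argument=value, ...) on one line, values as JSON. step_arm: Moves the arm, as the interface text tells. Its arguments: {"type":"object","properties":{"motion":{"type":"array","items":{"type":"array","items":{"type":"number"}}}},"required":["motion"]}

```bash
mkdir -p pics; ls; cat > h.py <<'E'
import numpy as np, cv2
from plant import monitor, eyes, manip
def save(f,n): cv2.imwrite('pics/'+n+'.png', cv2.cvtColor(f['pixels'],cv2.COLOR_RGB2BGR))
E
python3 - <<'E'
from h import *
import pickle
s=monitor.state(); print(s)
fs={}
for c in ['side','top']:
    f=eyes.grab_frame(c); save(f,c+'0'); fs[c]=f
    R=cv2.Rodrigues(np.array(f['rvec'],float))[0]; print(c,-R.T@np.array(f['tvec']).ravel(), f['mtx'], f['dist'])
    for n in ['panel_mid','dial_grip','wheel_centre','banding_wheel','work_bowl','oil_bottle','burnisher']:
        r=eyes.pinpoint(n,c); print(n,r[:2])
pickle.dump(fs,open('fs0.pkl','wb'))
print(monitor.state()['time'])
E
```

```text
pics
{'time': 0.0, 'joint_pos': array([ 1.16599566e+00,  5.33487703e-02,  1.61428298e+00,  3.02215951e-05,
        1.47600536e+00, -1.18993036e-01]), 'joint_vel': array([-5.87864661e-05,  2.71851282e-04, -1.06561847e-03,  1.88156791e-03,
        1.38995311e-03,  1.65045766e-03]), 'joint_efforts': array([-1.07468024e-04, -3.93690848e+01, -3.70170164e+01, -3.38670634e-05,
        7.21293458e-03, -2.80431166e-06]), 'tool_pos': array([0.17594965, 0.59907737, 0.23007462]), 'tool_rot': array([-2.79196521e-04,  1.42419285e-01,  9.89805891e-01, -9.83474798e-04]), 'contact_force': array([-0.4905164 , -0.64426686, -0.39694852]), 'ft_torque': array([ 0.01617508, -0.01978622, -0.00135207]), 'gripper_width': 1.0025150477222768}
side [ 0.22659016 -1.0295289   0.56195841] [[485.03947538   0.         282.57733893]
 [  0.         485.03947538 212.61395169]
 [  0.           0.           1.        ]] [0.00258399 0.         0.         0.         0.        ]
panel_mid [{'uv': [294.6, 238.1], 'p': 0.7}]
dial_grip [{'uv': [287.3, 223.7], 'p': 0.54}, {'uv': [343.5, 224.9], 'p': 0.38}]
wheel_centre [{'uv': [346.1, 224.3], 'p': 0.87}]
banding_wheel [{'uv': [323.0, 263.4], 'p': 0.94}]
work_bowl [{'uv': [344.6, 226.0], 'p': 0.88}]
oil_bottle [{'uv': [312.3, 222.5], 'p': 0.68}]
burnisher [{'uv': [225.7, 292.7], 'p': 0.79}]
top [ 0.29414495 -0.04966899  1.18012768] [[500.10124205   0.         282.19093251]
 [  0.         500.10124205 203.59628874]
 [  0.           0.           1.        ]] [-0.03435434  0.          0.          0.          0.        ]
panel_mid [{'uv': [284.5, 189.5], 'p': 0.94}]
dial_grip [{'uv': [277.6, 189.4], 'p': 0.81}]
wheel_centre []
banding_wheel [{'uv': [309.0, 171.1], 'p': 0.72}]
work_bowl [{'uv': [327.1, 147.4], 'p': 0.6}]
oil_bottle [{'uv': [217.0, 156.2], 'p': 0.93}, {'uv': [333.7, 265.7], 'p': 0.6}]
burnisher [{'uv': [334.1, 269.4], 'p': 0.56}]
0.8
```

View pics/side0.png

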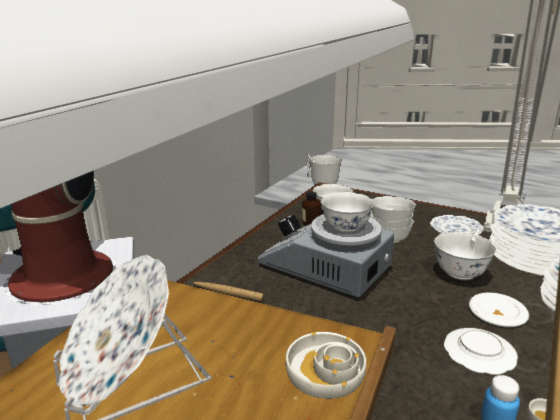

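View pics/top0.png

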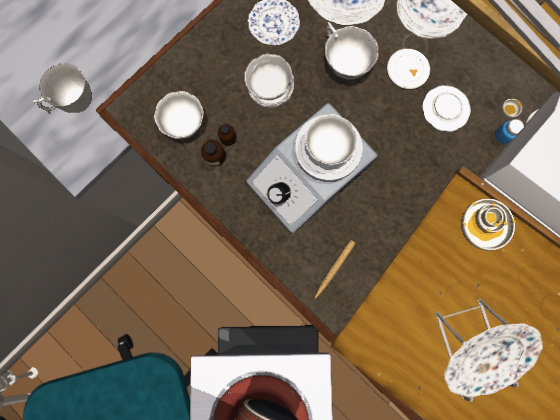

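```bash
python3 - <<'E'
import pickle,cv2
fs=pickle.load(open('fs0.pkl','rb'))
p=fs['top']['pixels'][130:250,200:360]
cv2.imwrite('pics/top0z.png',cv2.cvtColor(cv2.resize(p,None,fx=5,fy=5,interpolation=cv2.INTER_CUBIC),cv2.COLOR_RGB2BGR))
p=fs['side']['pixels'][160:280,240:400]
cv2.imwrite('pics/side0z.png',cv2.cvtColor(cv2.resize(p,None,fx=5,fy=5,interpolation=cv2.INTER_CUBIC),cv2.COLOR_RGB2BGR))
E
```

```text
(no output)
```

View pics/top0z.png

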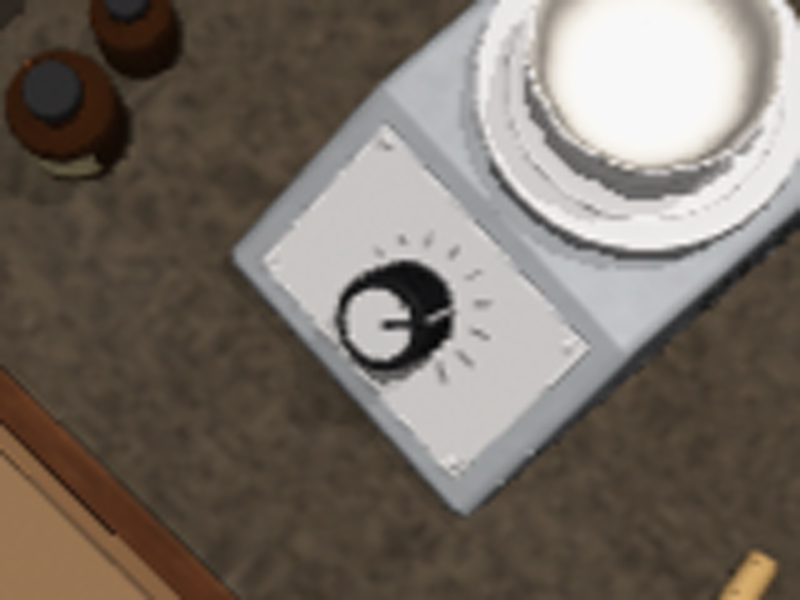

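View pics/side0z.png

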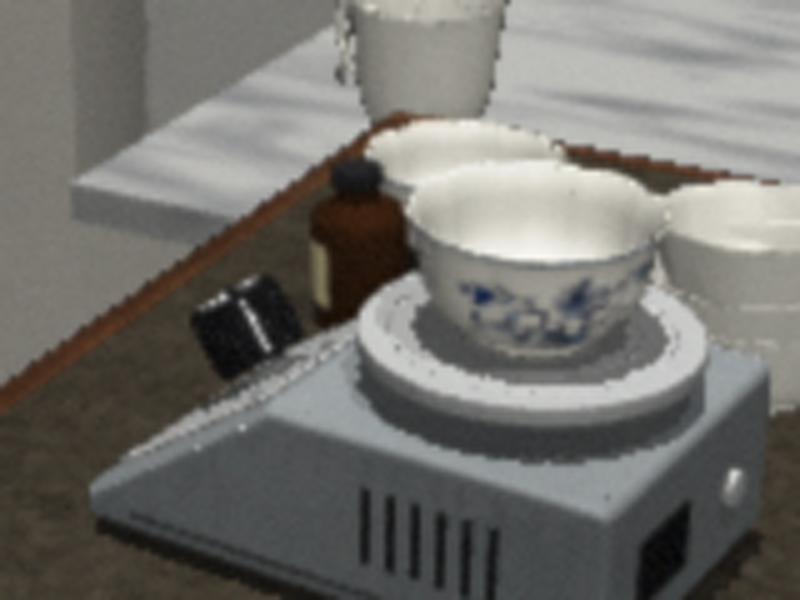

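The pictures show the machine with its front lip corners at about top (247,181) and (293,233). The top of the slope is at (277,148) and (324,200), and the knob's top is near (275,194). The pointer bar points right in the image, about 40° clockwise of upslope. Next I fit the machine's pose.

```bash
cat > geo.py <<'E'
import numpy as np, cv2, pickle
from scipy.optimize import least_squares
s35,c35=np.sin(np.radians(35)),np.cos(np.radians(35))
PM=np.array([-.081,0,.0565]); U=np.array([c35,0,s35]); N=np.array([-s35,0,c35]); Y=np.array([0,1,0])
def proj(f,P): return cv2.projectPoints(np.atleast_2d(P).astype(float),np.array(f['rvec'],float),np.array(f['tvec'],float),f['mtx'],f['dist'])[0][:,0]
def Rz(a): return np.array([[np.cos(a),-np.sin(a),0],[np.sin(a),np.cos(a),0],[0,0,1]])
def w(p,m): return (Rz(p[2])@np.atleast_2d(m).T).T+[p[0],p[1],0]
def knobpt(r,ang,h): # ang clockwise from upslope; viewed from outside, right = -Y (u up, n to viewer => right = u x n)
    right=np.cross(U,N); return PM+N*h+r*(np.cos(ang)*U+np.sin(ang)*right)
E
python3 - <<'E'
from geo import *
fs=pickle.load(open('fs0.pkl','rb'))
obs=[('top',[-.130,.085,.022],(247,181)),('top',[-.130,-.085,.022],(292.6,232.6)),('top',[-.032,.085,.091],(277,148)),('top',[-.032,-.085,.091],(324.4,200)),
('top',PM,(284.5,189.5)),('top',PM+N*.032,(277.6,189.4)),
('side',PM,(294.6,238.1)),('side',PM+N*.032,(287.3,223.7)),('side',[.05,0,.116],(346.1,224.3)),('side',[0,0,0],(323,263.4)),
('side',[-.130,-.085,.022],(240+92/5,160+488/5)),('side',[-.032,-.085,.091],(240+268/5,160+412/5)),('side',[.13,-.085,.091],(240+605/5,160+518/5)),('side',[.13,.085,.091],(240+768/5,160+368/5))]
def res(p): return np.concatenate([(proj(fs[c],w(p,m))[0]-uv) for c,m,uv in obs])
best=min((least_squares(res,[.3,-.02,a],loss='soft_l1') for a in np.arange(0,6.3,.8)),key=lambda r:r.cost)
p=best.x; print(p,np.degrees(p[2]),best.cost)
for o,r in zip(obs,res(p).reshape(-1,2)): print(o[0],np.round(o[1],3),r.round(1))
print('panel_mid',w(p,PM),'grip',w(p,PM+N*.032),'N',Rz(p[2])@N)
np.save('p.npy',p)
f=fs['top']
for q in np.arange(1.7,3.4,.2):
    a=np.radians(225)+q; z=lambda v:((proj(f,w(p,v))[0]-[200,130])*5).round(0)
    print(round(q,2),z(knobpt(.0,a,.044)),z(knobpt(.022,a,.044)),z(knobpt(.022,a,.010)))
f=fs['side']
print('side')
for q in np.arange(1.7,3.4,.2):
    a=np.radians(225)+q; z=lambda v:((proj(f,w(p,v))[0]-[240,160])*5).round(0)
    print(round(q,2),z(knobpt(.0,a,.044)),z(knobpt(.022,a,.044)),z(knobpt(.022,a,.010)))
E
```

```text
[ 0.5743731  -0.12367662  5.41053223] 310.00066160135646 20.72369445318852
top [-0.13   0.085  0.022] [-1.9 -1.4]
top [-0.13  -0.085  0.022] [-0.2  0.9]
top [-0.032  0.085  0.091] [-0.9 -2.9]
top [-0.032 -0.085  0.091] [2.  1.1]
top [-0.081  0.     0.056] [-0.1  0.5]
top [-0.099  0.     0.083] [0.6 3.5]
side [-0.081  0.     0.056] [ 0.  -2.4]
side [-0.099  0.     0.083] [ 0.8 -0. ]
side [0.05  0.    0.116] [-0.   1.9]
side [0 0 0] [1.1 3.4]
side [-0.13  -0.085  0.022] [-2.3  0.1]
side [-0.032 -0.085  0.091] [-1.5 -0.6]
side [ 0.13  -0.085  0.091] [ 0.7 -0.2]
side [0.13  0.085 0.091] [ 2.3 -2. ]
panel_mid [[ 0.52230659 -0.06162762  0.0565    ]] grip [[ 0.51050842 -0.04756744  0.08271287]] N [-0.3686929   0.43938078  0.81915204]
1.7 [379. 320.] [384. 272.] [417. 258.]
1.9 [379. 320.] [393. 275.] [425. 261.]
2.1 [379. 320.] [401. 280.] [434. 265.]
2.3 [379. 320.] [408. 286.] [441. 271.]
2.5 [379. 320.] [415. 294.] [447. 279.]
2.7 [379. 320.] [419. 303.] [452. 287.]
2.9 [379. 320.] [423. 312.] [455. 296.]
3.1 [379. 320.] [424. 322.] [456. 306.]
3.3 [379. 320.] [424. 332.] [456. 315.]
side
1.7 [228. 296.] [270. 273.] [305. 338.]
1.9 [228. 296.] [269. 274.] [304. 339.]
2.1 [228. 296.] [266. 276.] [301. 341.]
2.3 [228. 296.] [262. 279.] [297. 344.]
2.5 [228. 296.] [257. 282.] [292. 348.]
2.7 [228. 296.] [250. 286.] [285. 352.]
2.9 [228. 296.] [242. 291.] [278. 356.]
3.1 [228. 296.] [234. 295.] [269. 361.]
3.3 [228. 296.] [226. 300.] [261. 365.]
```

```bash
cat > ov.py <<'E'
from geo import *
def overlay(f,p,x0,y0,sc,name,lift=0,q=None):
    im=cv2.resize(f['pixels'][y0:y0+600//sc,x0:x0+800//sc],None,fx=sc,fy=sc,interpolation=cv2.INTER_CUBIC); im=cv2.cvtColor(im,cv2.COLOR_RGB2BGR)
    def pl(M,col,closed=True):
        z=(proj(f,w(p,M))-[x0,y0]+.5)*sc
        cv2.polylines(im,[np.int32(z*8)],closed,col,1,cv2.LINE_AA,3)
    t=np.linspace(0,2*np.pi,60)[:-1]
    for h,c in ((.010,(255,0,255)),(.044,(0,255,0))):
        pl(np.array([knobpt(.022,a,h+lift) for a in t]),c)
    if q is not None:
        a=np.radians(225)+q; pl(np.array([knobpt(0,a,.044+lift),knobpt(.022,a,.044+lift),knobpt(.022,a,.01+lift)]),(0,255,255),False)
    pl(np.array([[-.13,.085,.022],[-.13,-.085,.022],[-.032,-.085,.091],[-.032,.085,.091]]),(0,0,255))
    pl(np.array([[-.032,-.085,.091],[-.032,.085,.091],[.13,.085,.091],[.13,-.085,.091]]),(0,0,255))
    pl(np.array([[.05+.075*np.cos(a),.075*np.sin(a),.116] for a in t]),(255,0,0))
    cv2.imwrite('pics/'+name+'.png',im)
E
python3 - <<'E'
from ov import *
fs=pickle.load(open('fs0.pkl','rb'));p=np.load('p.npy')
overlay(fs['top'],p,225,100,5,'ovt1');overlay(fs['side'],p,250,170,5,'ovs1')
E
```

```text
(no output)
```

View pics/ovt1.png

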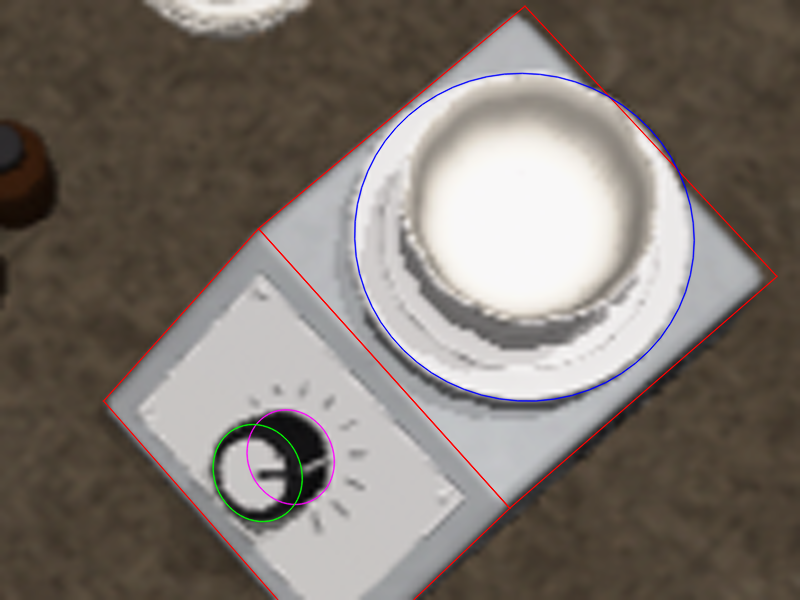

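View pics/ovs1.png

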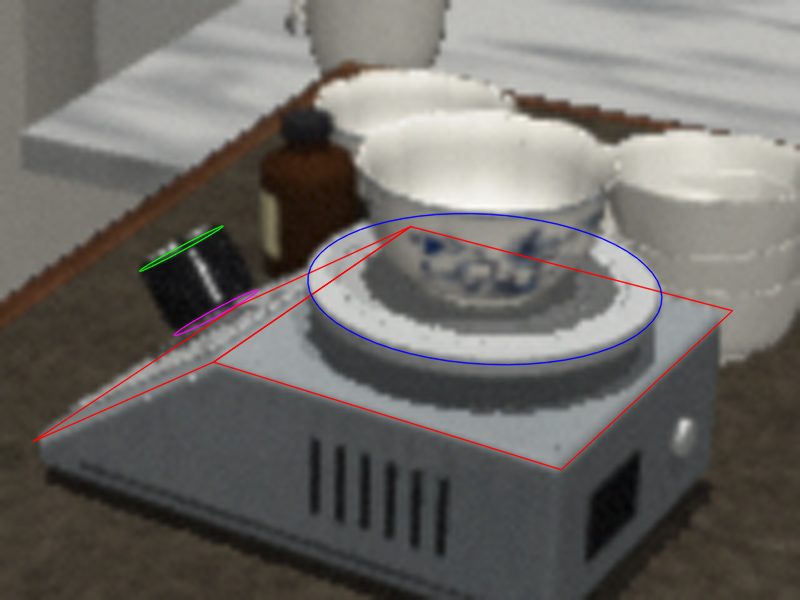

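```bash
python3 - <<'E'
from geo import *
from scipy.spatial.transform import Rotation as R
p=np.load('p.npy'); Rm=Rz(p[2]); n=Rm@N; u=Rm@U; y=Rm@Y
G=w(p,PM+N*.032)[0]
R0=R.from_quat([0.142419285,0.989805891,-9.8e-4,-2.8e-4])
for th in range(-90,91,30):
    yt=np.cos(np.radians(th))*y+np.sin(np.radians(th))*(-u)  # rotate about n by th: y-> cos y + sin n×y ; n×y=-u
    zt=-n; xt=np.cross(yt,zt); Rt=np.stack([xt,yt,zt],1)
    for fa in (95,115):
        A=R.from_euler('Z',8,degrees=True)*R.from_euler('Y',fa,degrees=True)
        e=(A.inv()*R.from_matrix(Rt)).as_euler('ZYZ',degrees=True); print(th,fa,(e-[0,0,90]).round(0),end=' ')
    print((R.from_matrix(Rt)*R0.inv()).as_rotvec().round(3))
print(G,n,u,y)
E
```

```text
-90 95 [-32.  68.  66.] -90 115 [-38.  52.  79.] [ 0.152 -0.73  -2.078]
-60 95 [-32.  68.  36.] -60 115 [-38.  52.  49.] [-0.037 -0.683 -1.577]
-30 95 [-32.  68.   6.] -30 115 [-38.  52.  19.] [-0.199 -0.612 -1.074]
0 95 [-32.  68. -24.] 0 115 [-38.  52. -11.] [-0.338 -0.52  -0.568]
30 95 [-32.  68. -54.] 30 115 [-38.  52. -41.] [-0.454 -0.408 -0.061]
60 95 [-32.  68. -84.] 60 115 [-38.  52. -71.] [-0.548 -0.278  0.446]
90 95 [ -32.   68. -114.] 90 115 [ -38.   52. -101.] [-0.62  -0.13   0.952]
[ 0.51050842 -0.04756744  0.08271287] [-0.3686929   0.43938078  0.81915204] [ 0.52654803 -0.62750079  0.57357644] [0.76603702 0.64279646 0.        ]
```

>>> step_arm(motion=[[0.06,-0.1,0.05,-0.04,-0.06,-0.065,0],[0.1,-0.2,0.06,-0.08,-0.12,-0.13,0],[0.15,-0.3,0.06,-0.12,-0.18,-0.2,0],[0.2,-0.4,0.06,-0.16,-0.24,-0.27,0],[0.25,-0.5,0.06,-0.2,-0.3,-0.33,0],[0.3,-0.6,0.06,-0.225,-0.347,-0.379,0],[0.3,-0.6,0.06,-0.225,-0.347,-0.379,0],[0.3,-0.6,0.06,-0.225,-0.347,-0.379,0]])

```text
time: 1.6
tool_pos: [0.3268, 0.2966, 0.2608]
tool_rot: [0.273, 0.405, 0.863, -0.127]
contact_force: [-0.1, 1.0, 0.8]
gripper_width: 1.003
```

```bash
cat > st.py <<'E'
from geo import *
from scipy.spatial.transform import Rotation as R
from plant import monitor,eyes
p=np.load('p.npy'); Rm=Rz(p[2]); n=Rm@N; u=Rm@U; y=Rm@Y
G=w(p,PM+N*.032)[0]
def show():
    s=monitor.state(); q=s['tool_rot']; Rt=R.from_quat([q[1],q[2],q[3],q[0]]).as_matrix()
    M=np.stack([u,y,n],1); T=s['tool_pos']
    d=M.T@(T-G); F=M.T@s['contact_force']; Tq=M.T@s['ft_torque']
    yt=M.T@Rt[:,1]; zt=M.T@Rt[:,2]
    print('t %.2f w %.3f'%(s['time'],s['gripper_width']),'TCP-G (u,y,n) mm',(d*1e3).round(1),'F',F.round(2),'T',Tq.round(3))
    print('theta',np.degrees(np.arctan2(-yt[0],yt[1])).round(1),'tilt',zt.round(3),'J',np.degrees(s['joint_pos']).round(0),'tcp',T.round(4))
    return s,Rt,M
E
python3 -c "
from st import *
show()"
```

```text
t 1.60 w 1.003 TCP-G (u,y,n) mm [-210.5   80.5  364.9] F [-0.23  0.6   1.1 ] T [-0.029  0.328  0.026]
theta -0.2 tilt [ 0.002 -0.001 -1.   ] J [ 53. -17. 113. -34.  93.  14.] tcp [0.3268 0.2966 0.2608]
```

>>> step_arm(motion=[[0.05,-0.1,0,0,0,0,0],[0.1,-0.2,0,0,0,0,0],[0.15,-0.3,-0.03,0,0,0,0],[0.2,-0.4,-0.06,0,0,0,0],[0.25,-0.5,-0.12,0,0,0,0],[0.294,-0.6,-0.19,0,0,0,0],[0.294,-0.6,-0.19,0,0,0,0],[0.294,-0.6,-0.19,0,0,0,0],[0.294,-0.6,-0.19,0,0,0,0]])

```text
time: 2.5
tool_pos: [0.4729, -0.0012, 0.1656]
tool_rot: [0.273, 0.404, 0.864, -0.127]
contact_force: [0.0, -0.1, -0.2]
gripper_width: 1.0
```

```bash
python3 -c "
from st import *
from ov import overlay
show()
fs={}
for c in ('top','side'):
    f=eyes.grab_frame(c); fs[c]=f; print(eyes.pinpoint('dial_grip',c))
    overlay(f,p,225 if c=='top' else 240,100 if c=='top' else 150,5,'pre_'+c)
show()
"
```

```text
t 2.50 w 1.000 TCP-G (u,y,n) mm [ -1.3   1.  102.2] F [-0.02 -0.07 -0.26] T [ 0.075  0.27  -0.003]
theta -0.2 tilt [-0. -0. -1.] J [  7. -27. 129. -33.  61. -21.] tcp [ 0.4729 -0.0012  0.1656]
[{'uv': [279.1, 189.9], 'p': 0.88}]
[{'uv': [295.6, 233.2], 'p': 0.7}, {'uv': [286.7, 223.9], 'p': 0.59}]
t 2.70 w 0.997 TCP-G (u,y,n) mm [ -1.1   3.3 104.6] F [ 0.05 -0.6   0.19] T [0.04  0.19  0.024]
theta -0.0 tilt [ 0.002  0.005 -1.   ] J [  7. -27. 129. -33.  61. -21.] tcp [0.4739 0.0013 0.1678]
```

View pics/pre_top.png

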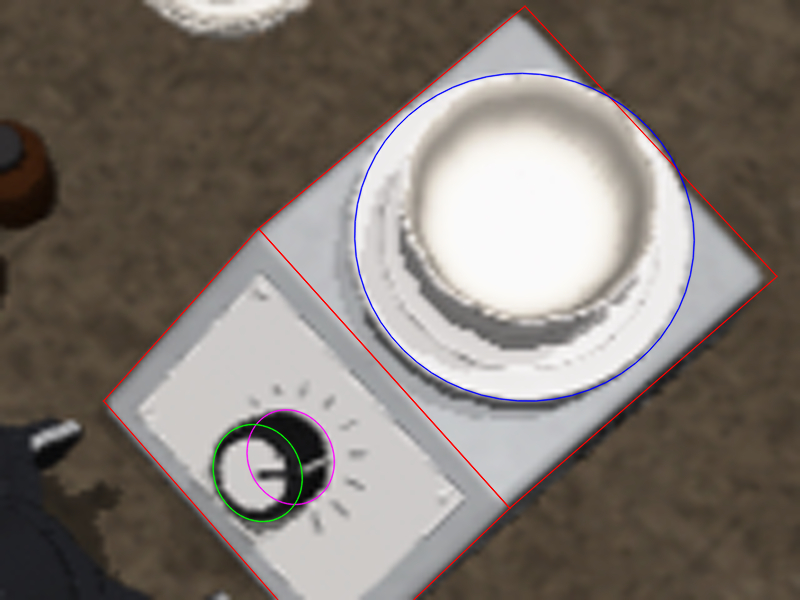

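View pics/pre_side.png

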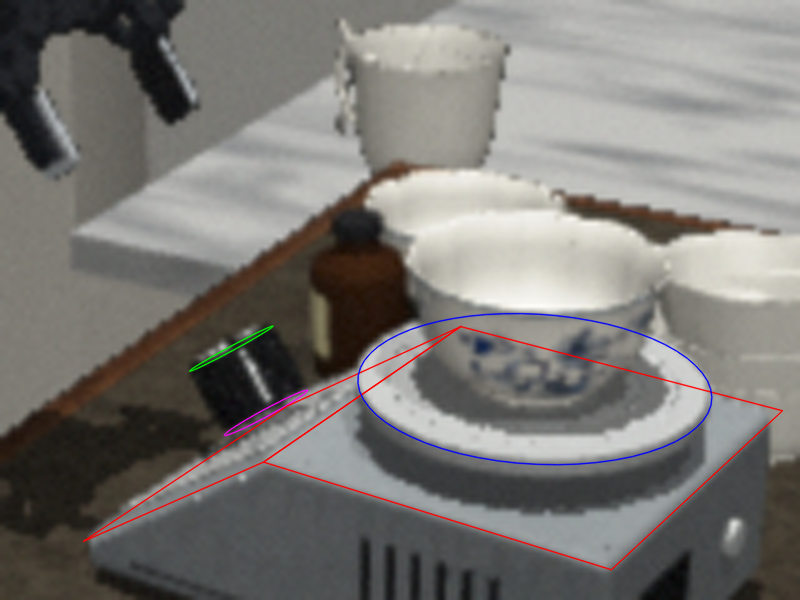

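```bash
python3 -c "
from st import *
cmd=np.array([.473,0,.166])
print((stack:=np.stack([u,y,n],1)).T@(cmd-G))
tgt=G-.019*n; print((tgt-cmd)/.5)
"
```

```text
[-0.00182705  0.00184334  0.10295413]
[ 0.08902717 -0.11183135 -0.19770205]
```

>>> step_arm(motion=[[0.01,-0.0125,-0.022,0,0,0,0],[0.02,-0.025,-0.044,0,0,0,0],[0.03,-0.037,-0.066,0,0,0,0],[0.04,-0.05,-0.088,0,0,0,0],[0.05,-0.0625,-0.11,0,0,0,0],[0.06,-0.075,-0.132,0,0,0,0],[0.07,-0.0875,-0.154,0,0,0,0],[0.08,-0.1,-0.176,0,0,0,0],[0.089,-0.112,-0.198,0,0,0,0],[0.089,-0.112,-0.198,0,0,0,0]])

```text
time: 3.7
tool_pos: [0.5176, -0.0553, 0.0667]
tool_rot: [0.273, 0.402, 0.865, -0.126]
contact_force: [-0.5, -0.1, 0.2]
gripper_width: 1.0
```

```bash
python3 -c "
from st import *
from ov import overlay
show()
fs={}
for c in ('top','side'):
    f=eyes.grab_frame(c); fs[c]=f
    overlay(f,p,200 if c=='top' else 240,130 if c=='top' else 150,5,'g_'+c); show()
"
```

```text
t 3.70 w 1.000 TCP-G (u,y,n) mm [ -0.6   0.5 -19.2] F [-0.07 -0.38  0.34] T [-0.061  0.219 -0.021]
theta 0.1 tilt [-0.     0.002 -1.   ] J [ -1. -12. 129. -37.  45. -18.] tcp [ 0.5176 -0.0553  0.0667]
t 3.75 w 1.001 TCP-G (u,y,n) mm [ -0.1   0.7 -18.6] F [-0.87  0.29 -0.61] T [-0.016  0.256 -0.037]
theta 0.0 tilt [ 0.001  0.003 -1.   ] J [ -1. -12. 129. -37.  45. -18.] tcp [ 0.5179 -0.0552  0.0674]
t 3.80 w 1.001 TCP-G (u,y,n) mm [  0.4   0.9 -18.3] F [-0.35 -0.03  0.55] T [ 0.031  0.282 -0.014]
theta 0.0 tilt [ 0.001  0.004 -1.   ] J [ -1. -12. 129. -37.  45. -18.] tcp [ 0.5181 -0.0553  0.068 ]
```

View pics/g_top.png

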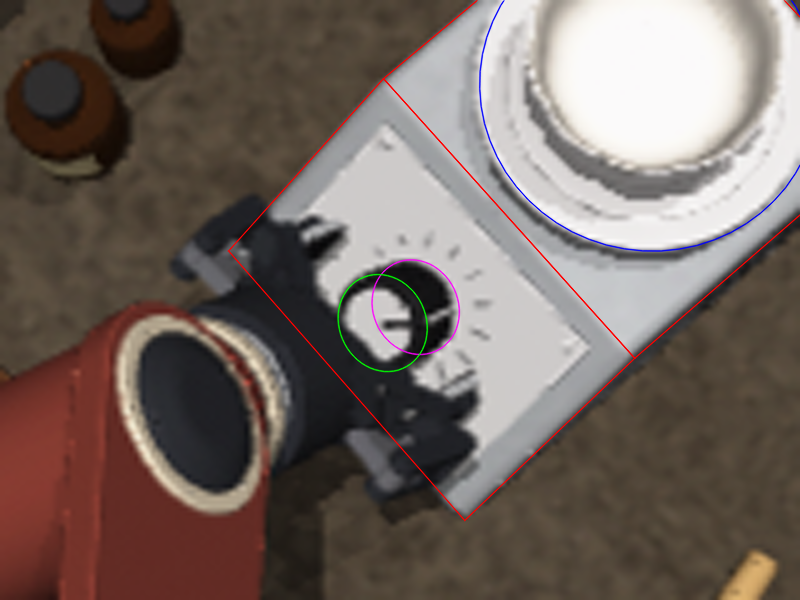

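View pics/g_side.png

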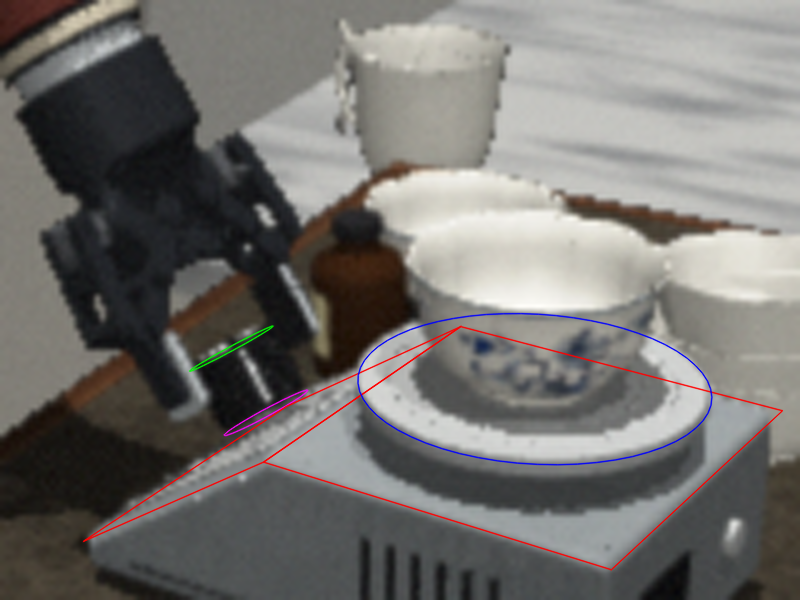

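>>> step_arm(motion=[[0,0,0,0,0,0,105],[0,0,0,0,0,0,105],[0,0,0,0,0,0,105],[0,0,0,0,0,0,105],[0,0,0,0,0,0,105]])

```text
time: 4.3
tool_pos: [0.5177, -0.0563, 0.0675]
tool_rot: [0.274, 0.403, 0.864, -0.126]
contact_force: [1.4, -0.7, 1.1]
gripper_width: 0.589
```

```bash
python3 -c "
from st import *
show()
"
```

```text
t 4.30 w 0.589 TCP-G (u,y,n) mm [  0.6  -0.1 -19. ] F [1.83 0.62 0.11] T [-0.019  0.236  0.005]
theta -0.1 tilt [ 0.001  0.002 -1.   ] J [ -1. -12. 129. -37.  45. -18.] tcp [ 0.5177 -0.0563  0.0675]
```

>>> step_arm(motion=[[0,0,0,0,0,0,110],[0,0,0,0,0,0,110]])

```text
time: 4.5
tool_pos: [0.5177, -0.0564, 0.0673]
tool_rot: [0.273, 0.403, 0.864, -0.126]
contact_force: [-0.1, 0.9, -0.0]
gripper_width: 0.571
```

```bash
python3 -c "
from st import *
show()
"
```

```text
t 4.50 w 0.571 TCP-G (u,y,n) mm [  0.5  -0.2 -19.2] F [-0.61  0.49  0.39] T [-0.037  0.286  0.004]
theta -0.1 tilt [ 0.001  0.002 -1.   ] J [ -1. -12. 129. -37.  45. -18.] tcp [ 0.5177 -0.0564  0.0673]
```

>>> step_arm(motion=[[0,0,0,0,0,0,114],[0,0,0,0,0,0,114]])

```text
time: 4.7
tool_pos: [0.5177, -0.0564, 0.0673]
tool_rot: [0.273, 0.403, 0.864, -0.126]
contact_force: [0.3, -0.1, 0.8]
gripper_width: 0.554
```

```bash
python3 -c "
from st import *
show()
"
```

```text
t 4.70 w 0.554 TCP-G (u,y,n) mm [  0.5  -0.2 -19.2] F [0.71 0.2  0.48] T [ 0.01   0.226 -0.016]
theta -0.1 tilt [ 0.001  0.002 -1.   ] J [ -1. -12. 129. -37.  45. -18.] tcp [ 0.5177 -0.0564  0.0673]
```

>>> step_arm(motion=[[0,0,0,0,0,0,117],[0,0,0,0,0,0,117]])

```text
time: 4.9
tool_pos: [0.5177, -0.0564, 0.0673]
tool_rot: [0.273, 0.403, 0.864, -0.126]
contact_force: [-0.1, 0.2, -0.1]
gripper_width: 0.54
```

```bash
python3 -c "
from st import *
show()
"
```

```text
t 4.90 w 0.540 TCP-G (u,y,n) mm [  0.5  -0.2 -19.2] F [-0.24  0.01 -0.  ] T [-0.08   0.275 -0.03 ]
theta -0.1 tilt [ 0.001  0.002 -1.   ] J [ -1. -12. 129. -37.  45. -18.] tcp [ 0.5177 -0.0564  0.0673]
```

>>> step_arm(motion=[[0,0,0,0,0,0,119],[0,0,0,0,0,0,119]])

```text
time: 5.1
tool_pos: [0.5177, -0.0564, 0.0673]
tool_rot: [0.273, 0.403, 0.864, -0.126]
contact_force: [0.5, 0.4, -1.1]
gripper_width: 0.533
```

```bash
python3 -c "
from st import *
show()
"
```

```text
t 5.10 w 0.533 TCP-G (u,y,n) mm [  0.5  -0.1 -19.1] F [-0.6   0.66 -0.86] T [-0.021  0.258  0.003]
theta -0.1 tilt [ 0.001  0.002 -1.   ] J [ -1. -12. 129. -37.  45. -18.] tcp [ 0.5177 -0.0564  0.0673]
```

>>> step_arm(motion=[[0,0,0,0,0,0,121],[0,0,0,0,0,0,121]])

```text
time: 5.3
tool_pos: [0.5177, -0.0564, 0.0673]
tool_rot: [0.273, 0.403, 0.864, -0.126]
contact_force: [-1.2, 0.1, -0.3]
gripper_width: 0.523
```

```bash
python3 -c "
from st import *
show()
"
```

```text
t 5.30 w 0.523 TCP-G (u,y,n) mm [  0.5  -0.2 -19.1] F [-0.85 -0.91  0.25] T [-0.022  0.29  -0.028]
theta -0.1 tilt [ 0.001  0.002 -1.   ] J [ -1. -12. 129. -37.  45. -18.] tcp [ 0.5177 -0.0564  0.0673]
```

>>> step_arm(motion=[[0,0,0,0,0,0,123],[0,0,0,0,0,0,123]])

```text
time: 5.5
tool_pos: [0.5177, -0.0563, 0.0673]
tool_rot: [0.273, 0.403, 0.864, -0.126]
contact_force: [0.1, 0.2, 0.4]
gripper_width: 0.514
```

```bash
python3 -c "
from st import *
show()
"
```

```text
t 5.50 w 0.514 TCP-G (u,y,n) mm [  0.5  -0.1 -19.1] F [0.16 0.25 0.37] T [0.037 0.283 0.06 ]
theta -0.1 tilt [ 0.001  0.002 -1.   ] J [ -1. -12. 129. -37.  45. -18.] tcp [ 0.5177 -0.0563  0.0673]
```

>>> step_arm(motion=[[0,0,0,0,0,0,125],[0,0,0,0,0,0,125]])

```text
time: 5.7
tool_pos: [0.5178, -0.0562, 0.0674]
tool_rot: [0.273, 0.403, 0.864, -0.126]
contact_force: [-0.2, 0.5, 0.6]
gripper_width: 0.514
```

```bash
python3 -c "
from st import *
show()
"
```

```text
t 5.70 w 0.514 TCP-G (u,y,n) mm [  0.5  -0.  -19. ] F [-0.08  0.15  0.76] T [0.074 0.378 0.003]
theta -0.1 tilt [ 0.001  0.002 -1.   ] J [ -1. -12. 129. -37.  45. -18.] tcp [ 0.5178 -0.0562  0.0674]
```

>>> step_arm(motion=[[0,0,0,0,0,0,127],[0,0,0,0,0,0,127]])

```text
time: 5.9
tool_pos: [0.5178, -0.0563, 0.0674]
tool_rot: [0.273, 0.403, 0.864, -0.126]
contact_force: [-1.8, 2.4, 2.5]
gripper_width: 0.504
```

```bash
python3 -c "
from st import *
show()
"
```

```text
t 5.90 w 0.504 TCP-G (u,y,n) mm [  0.5  -0.  -19. ] F [-1.    0.13  3.77] T [0.019 0.465 0.059]
theta -0.1 tilt [ 0.001  0.002 -1.   ] J [ -1. -12. 129. -37.  45. -18.] tcp [ 0.5178 -0.0563  0.0674]
```

>>> step_arm(motion=[[0,0,0,0,0,0,90],[0,0,0,0,0,0,90],[0,0,0,0,0,0,90],[0.0,0.0,0.0,0.035,-0.042,-0.078,90],[0,0,0,0.07,-0.084,-0.156,90],[0,0,0,0.105,-0.125,-0.234,90],[0,0,0,0.14,-0.167,-0.312,90],[0,0,0,0.175,-0.209,-0.39,90],[0,0,0,0.193,-0.23,-0.429,90]])

```text
time: 6.8
tool_pos: [0.5176, -0.0565, 0.0672]
tool_rot: [0.301, 0.705, 0.642, -0.012]
contact_force: [-0.0, -0.6, -0.4]
gripper_width: 0.648
```

>>> step_arm(motion=[[0.0,0.0,0.0,0.035,-0.042,-0.078,90],[0,0,0,0.07,-0.084,-0.156,90],[0,0,0,0.105,-0.125,-0.234,90],[0,0,0,0.14,-0.167,-0.312,90],[0,0,0,0.175,-0.209,-0.39,90],[0,0,0,0.193,-0.23,-0.429,90],[0,0,0,0.193,-0.23,-0.429,90],[0,0,0,0.193,-0.23,-0.429,112]])

```text
time: 7.6
tool_pos: [0.5177, -0.0564, 0.0673]
tool_rot: [0.284, 0.896, 0.326, 0.103]
contact_force: [0.3, 0.0, -0.4]
gripper_width: 0.561
```

```bash
python3 -c "
from st import *
show()
"
```

```text
t 7.60 w 0.561 TCP-G (u,y,n) mm [  0.5  -0.2 -19.2] F [-0.12  0.26 -0.46] T [0.028 0.326 0.002]
theta -90.0 tilt [ 0.002 -0.001 -1.   ] J [ -1. -12. 129. -38.  45.  72.] tcp [ 0.5177 -0.0564  0.0673]
```

>>> step_arm(motion=[[0,0,0,0,0,0,116],[0,0,0,0,0,0,116]])

```text
time: 7.8
tool_pos: [0.5174, -0.0562, 0.0669]
tool_rot: [0.283, 0.896, 0.326, 0.103]
contact_force: [-1.8, 1.9, 0.2]
gripper_width: 0.544
```

```bash
python3 -c "
from st import *
show()
"
```

```text
t 7.80 w 0.544 TCP-G (u,y,n) mm [ -0.   -0.3 -19.3] F [-2.07 -0.12  1.66] T [ 0.073  0.584 -0.023]
theta -90.0 tilt [ 0.001 -0.001 -1.   ] J [ -1. -12. 129. -38.  45.  72.] tcp [ 0.5174 -0.0562  0.0669]
```

>>> step_arm(motion=[[0,0,0,0,0,0,119],[0,0,0,0,0,0,119]])

```text
time: 8.0
tool_pos: [0.5171, -0.056, 0.0667]
tool_rot: [0.283, 0.896, 0.326, 0.102]
contact_force: [-3.4, 4.6, -0.2]
gripper_width: 0.533
```

```bash
python3 -c "
from st import *
show()
"
```

```text
t 8.00 w 0.533 TCP-G (u,y,n) mm [ -0.4  -0.4 -19.3] F [-4.84  0.35  3.14] T [ 0.037  0.986 -0.071]
theta -90.0 tilt [ 0.001 -0.001 -1.   ] J [ -1. -12. 129. -38.  45.  72.] tcp [ 0.5171 -0.056   0.0667]
```

>>> step_arm(motion=[[-0.001,0.001,-0.001,0,0,0,118],[-0.0019,0.0022,-0.002,0,0,0,118],[-0.0019,0.0022,-0.002,0,0,0,119]])

```text
time: 8.3
tool_pos: [0.5171, -0.0555, 0.0667]
tool_rot: [0.284, 0.896, 0.326, 0.103]
contact_force: [-0.4, 0.2, 0.5]
gripper_width: 0.534
```

```bash
python3 -c "
from st import *
show()
"
```

```text
t 8.30 w 0.534 TCP-G (u,y,n) mm [ -0.8  -0.  -19. ] F [-0.1  -0.19  0.68] T [ 0.002  0.208 -0.017]
theta -90.1 tilt [ 0.003 -0.001 -1.   ] J [ -1. -12. 129. -38.  45.  72.] tcp [ 0.5171 -0.0555  0.0667]
```

>>> step_arm(motion=[[0,0,0,0,0,0,121],[0,0,0,0,0,0,122]])

```text
time: 8.5
tool_pos: [0.5169, -0.0553, 0.0664]
tool_rot: [0.284, 0.896, 0.325, 0.103]
contact_force: [-0.5, 0.3, 0.4]
gripper_width: 0.52
```

```bash
python3 -c "
from st import *
show()
"
```

```text
t 8.50 w 0.520 TCP-G (u,y,n) mm [ -1.1  -0.1 -19.1] F [-0.27 -0.22  0.63] T [0.07  0.314 0.039]
theta -90.1 tilt [ 0.002 -0.001 -1.   ] J [ -1. -12. 129. -38.  45.  72.] tcp [ 0.5169 -0.0553  0.0664]
```

Now centred along the slope. I close further and check the forces.

>>> step_arm(motion=[[0,0,0,0,0,0,124],[0,0,0,0,0,0,125]])

```text
time: 8.7
tool_pos: [0.5168, -0.0552, 0.0664]
tool_rot: [0.284, 0.896, 0.325, 0.103]
contact_force: [-1.5, 2.5, 1.3]
gripper_width: 0.513
```

```bash
python3 -c "
from st import *
show()
"
```

```text
t 8.70 w 0.513 TCP-G (u,y,n) mm [ -1.3  -0.1 -19. ] F [-1.61  0.49  2.7 ] T [ 0.047  0.496 -0.045]
theta -90.1 tilt [ 0.002 -0.001 -1.   ] J [ -1. -12. 129. -38.  45.  72.] tcp [ 0.5168 -0.0552  0.0664]
```

>>> step_arm(motion=[[0,0,0,0,0,0,128],[0,0,0,0,0,0,128]])

```text
time: 8.9
tool_pos: [0.5167, -0.0551, 0.0664]
tool_rot: [0.284, 0.896, 0.325, 0.103]
contact_force: [-4.2, 3.1, 3.5]
gripper_width: 0.502
```

```bash
python3 -c "
from st import *
show()
"
```

```text
t 8.90 w 0.502 TCP-G (u,y,n) mm [ -1.3  -0.1 -18.9] F [-2.2  -1.2   5.76] T [-0.089  0.662  0.033]
theta -90.1 tilt [ 0.002 -0.001 -1.   ] J [ -1. -12. 129. -38.  45.  72.] tcp [ 0.5167 -0.0551  0.0664]
```

>>> step_arm(motion=[[-0.0007,0.0009,0.0016,0,0,0,132],[-0.0007,0.0009,0.0016,0,0,0,136]])

```text
time: 9.1
tool_pos: [0.5165, -0.055, 0.0667]
tool_rot: [0.284, 0.896, 0.326, 0.103]
contact_force: [3.2, -1.2, -4.8]
gripper_width: 0.501
```

```bash
python3 -c "
from st import *
show()
"
```

```text
t 9.10 w 0.501 TCP-G (u,y,n) mm [ -1.4  -0.2 -18.6] F [-0.33  1.71 -5.66] T [ 0.381  0.176 -0.051]
theta -90.0 tilt [ 0.002 -0.    -1.   ] J [ -1. -12. 129. -38.  45.  72.] tcp [ 0.5165 -0.055   0.0667]
```

>>> step_arm(motion=[[0.0004,-0.0004,-0.0008,0,0,0,140],[0.0004,-0.0004,-0.0008,-0.0129,0.0153,0.0286,140],[0.0004,-0.0004,-0.0008,-0.0257,0.0307,0.0572,140],[0.0004,-0.0004,-0.0008,-0.0515,0.0613,0.1144,140]])

```text
time: 9.5
tool_pos: [0.5166, -0.055, 0.0666]
tool_rot: [0.293, 0.856, 0.419, 0.072]
contact_force: [-0.5, 1.1, -0.2]
gripper_width: 0.494
```

```bash
python3 -c "
from st import *
show()
"
```

```text
t 9.50 w 0.494 TCP-G (u,y,n) mm [ -1.3  -0.1 -18.7] F [-1.03  0.31  0.53] T [ 0.121  0.347 -0.052]
theta -77.9 tilt [ 0.002 -0.001 -1.   ] J [ -1. -12. 129. -38.  45.  60.] tcp [ 0.5166 -0.055   0.0666]
```

>>> step_arm(motion=[[0,0,0,-0.0257,0.0307,0.0572,140],[0,0,0,-0.0515,0.0613,0.1144,140],[0,0,0,-0.0772,0.092,0.1716,140],[0,0,0,-0.103,0.1227,0.2288,140],[0,0,0,-0.1287,0.1534,0.286,140]])

```text
time: 10.0
tool_pos: [0.5167, -0.0551, 0.0667]
tool_rot: [0.302, 0.718, 0.627, -0.005]
contact_force: [0.5, 0.2, -1.1]
gripper_width: 0.499
```

```bash
python3 -c "
from st import *
show()
"
```

```text
t 10.00 w 0.499 TCP-G (u,y,n) mm [ -1.2  -0.1 -18.7] F [-0.51  0.49 -0.94] T [ 0.165  0.385 -0.041]
theta -47.8 tilt [ 0.002  0.001 -1.   ] J [ -1. -12. 129. -38.  45.  30.] tcp [ 0.5167 -0.0551  0.0667]
```

>>> step_arm(motion=[[0,0,0,-0.0257,0.0307,0.0572,140],[0,0,0,-0.0515,0.0613,0.1144,140],[0,0,0,-0.0772,0.092,0.1716,140],[0,0,0,-0.103,0.1227,0.2288,140],[0,0,0,-0.1287,0.1534,0.286,140],[0,0,0,-0.1544,0.184,0.3432,140],[0,0,0,-0.1802,0.2147,0.4004,140],[0,0,0,-0.206,0.2454,0.4576,140]])

```text
time: 10.8
tool_pos: [0.5167, -0.055, 0.0667]
tool_rot: [0.273, 0.401, 0.865, -0.127]
contact_force: [1.1, 0.3, -2.0]
gripper_width: 0.498
```

```bash
python3 -c "
from st import *
show()
from ov import overlay
for c in ('top','side'):
    overlay(eyes.grab_frame(c),p,200 if c=='top' else 240,130 if c=='top' else 150,5,'t_'+c); 
"
```

```text
t 10.80 w 0.498 TCP-G (u,y,n) mm [ -1.2  -0.1 -18.7] F [-0.76  1.01 -1.92] T [ 0.158  0.293 -0.084]
theta 0.2 tilt [ 0.001  0.002 -1.   ] J [ -1. -12. 129. -38.  45. -18.] tcp [ 0.5167 -0.055   0.0667]
```

View pics/t_top.png

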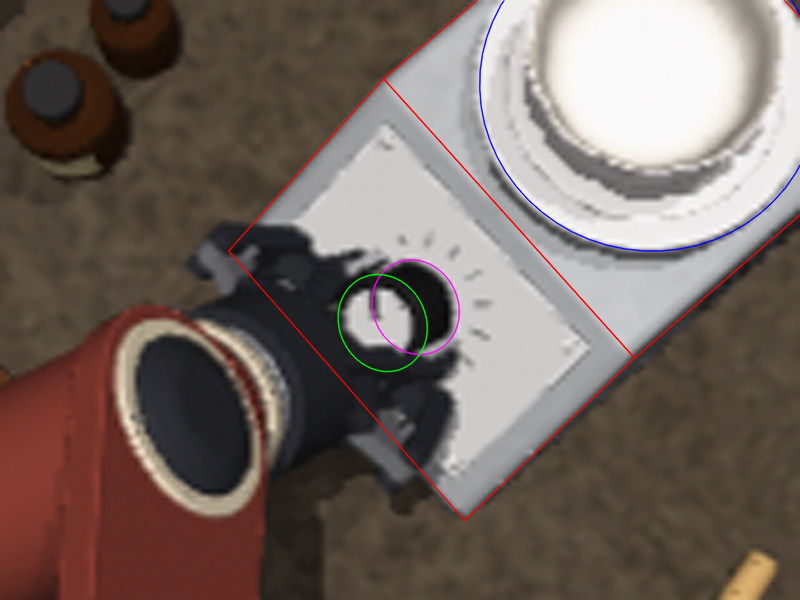

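View pics/t_side.png

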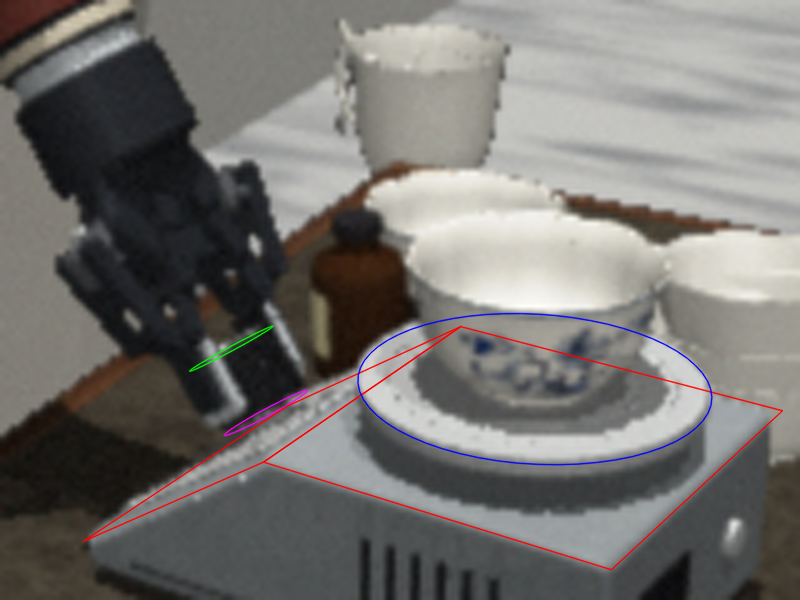

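>>> step_arm(motion=[[0,0,-0.0002,-0.0257,0.0307,0.0572,140],[0,0,-0.0002,-0.0515,0.0613,0.1144,140],[0,0,-0.0002,-0.0772,0.092,0.1716,140],[0,0,-0.0002,-0.103,0.1227,0.2288,140],[0,0,-0.0002,-0.1287,0.1534,0.286,140],[0,0,-0.0002,-0.1544,0.184,0.3432,140],[0,0,-0.0002,-0.1802,0.2147,0.4004,140],[0,0,-0.0002,-0.206,0.2454,0.4576,140],[0,0,-0.0002,-0.2317,0.276,0.5148,140],[0,0,-0.0002,-0.2574,0.3067,0.572,140]])

```text
time: 11.9
tool_pos: [0.5168, -0.0551, 0.0668]
tool_rot: [0.173, -0.084, 0.95, -0.245]
contact_force: [0.7, 1.6, -1.6]
gripper_width: 0.496
```

```bash
python3 -c "
from st import *
show()
"
```

```text
t 11.90 w 0.496 TCP-G (u,y,n) mm [ -1.1  -0.  -18.7] F [-1.53  1.52 -0.86] T [ 0.164  0.176 -0.048]
theta 60.1 tilt [-0.001  0.002 -1.   ] J [ -1. -12. 129. -37.  45. -78.] tcp [ 0.5168 -0.0551  0.0668]
```

>>> step_arm(motion=[[0,0,0,-0.0172,0.0204,0.0381,140],[0,0,0,-0.0343,0.0409,0.0763,140],[0,0,0,-0.0515,0.0613,0.1144,140],[0,0,0,-0.0686,0.0818,0.1525,140]])

```text
time: 12.3
tool_pos: [0.5168, -0.055, 0.0667]
tool_rot: [0.137, -0.215, 0.929, -0.267]
contact_force: [0.8, 0.5, -1.1]
gripper_width: 0.498
```

```bash
python3 -c "
from st import *
show()
"
```

```text
t 12.30 w 0.498 TCP-G (u,y,n) mm [ -1.2   0.  -18.7] F [-0.53  0.98 -1.  ] T [ 0.136  0.195 -0.07 ]
theta 76.0 tilt [-0.002  0.002 -1.   ] J [ -1. -12. 129. -37.  45. -94.] tcp [ 0.5168 -0.055   0.0667]
```

>>> step_arm(motion=[[0,0,0,-0.0086,0.0102,0.019,140],[0,0,0,-0.0172,0.0204,0.0381,140]])

```text
time: 12.5
tool_pos: [0.5168, -0.0551, 0.0667]
tool_rot: [0.128, -0.246, 0.922, -0.271]
contact_force: [1.0, 0.8, -0.4]
gripper_width: 0.5
```

```bash
python3 -c "
from st import *
show()
"
```

```text
t 12.50 w 0.500 TCP-G (u,y,n) mm [ -1.2  -0.  -18.7] F [-0.18  1.25 -0.32] T [ 0.185  0.162 -0.065]
theta 79.9 tilt [-0.002  0.002 -1.   ] J [ -1. -12. 129. -37.  45. -98.] tcp [ 0.5168 -0.0551  0.0667]
```

>>> step_arm(motion=[[0,0,0,-0.0086,0.0102,0.019,140],[0,0,0,-0.0129,0.0153,0.0286,140]])

```text
time: 12.7
tool_pos: [0.5168, -0.055, 0.0667]
tool_rot: [0.121, -0.27, 0.915, -0.275]
contact_force: [0.6, 0.7, -1.5]
gripper_width: 0.498
```

```bash
python3 -c "
from st import *
show()
"
```

```text
t 12.70 w 0.498 TCP-G (u,y,n) mm [ -1.2   0.  -18.7] F [-0.94  0.89 -1.13] T [ 0.213  0.132 -0.08 ]
theta 82.9 tilt [-0.002  0.002 -1.   ] J [  -1.  -12.  129.  -37.   45. -101.] tcp [ 0.5168 -0.055   0.0667]
```

>>> step_arm(motion=[[0,0,0,-0.0086,0.0102,0.019,140],[0,0,0,-0.0129,0.0153,0.0286,140]])

```text
time: 12.9
tool_pos: [0.5168, -0.055, 0.0667]
tool_rot: [0.113, -0.294, 0.907, -0.278]
contact_force: [0.7, -0.0, -2.1]
gripper_width: 0.494
```

```bash
python3 -c "
from st import *
show()
"
```

```text
t 12.90 w 0.494 TCP-G (u,y,n) mm [ -1.2   0.  -18.7] F [-0.8   0.55 -1.98] T [ 0.248  0.02  -0.408]
theta 85.9 tilt [-0.002  0.002 -1.   ] J [  -1.  -12.  129.  -37.   45. -104.] tcp [ 0.5168 -0.055   0.0667]
```

>>> step_arm(motion=[[0,0,0,0.004,-0.005,-0.009,150],[0,0,0,0.006,-0.0074,-0.0138,150],[-0.0004,0.0004,0.0008,0.006,-0.0074,-0.0138,150]])

```text
time: 13.2
tool_pos: [0.5166, -0.0549, 0.0669]
tool_rot: [0.117, -0.283, 0.911, -0.277]
contact_force: [7.9, -4.2, -7.8]
gripper_width: 0.499
```

```bash
python3 -c "
from st import *
show()
"
```

```text
t 13.20 w 0.499 TCP-G (u,y,n) mm [ -1.2  -0.  -18.5] F [  2.36   3.31 -11.11] T [ 0.597 -0.309  0.011]
theta 84.5 tilt [-0.001  0.002 -1.   ] J [  -1.  -12.  129.  -37.   45. -103.] tcp [ 0.5166 -0.0549  0.0669]
```

>>> step_arm(motion=[[0.0004,0.0004,0.0009,0,0,0,160],[0.0002,0.0008,0.0015,0,0,0,160]])

```text
time: 13.4
tool_pos: [0.5165, -0.0547, 0.0673]
tool_rot: [0.117, -0.283, 0.911, -0.277]
contact_force: [7.2, -5.2, -7.7]
gripper_width: 0.497
```

```bash
python3 -c "
from st import *
show()
"
```

```text
t 13.40 w 0.497 TCP-G (u,y,n) mm [ -1.2  -0.  -18. ] F [  2.62   2.13 -11.24] T [ 0.528 -0.298 -0.01 ]
theta 84.5 tilt [-0.001  0.001 -1.   ] J [  -1.  -12.  129.  -37.   45. -103.] tcp [ 0.5165 -0.0547  0.0673]
```

>>> step_arm(motion=[[-0.0004,0.0006,0.0018,0,0,0,160],[-0.0012,0.0015,0.0035,0,0,0,160],[-0.0019,0.0024,0.0051,0,0,0,160]])

```text
time: 13.7
tool_pos: [0.5154, -0.0535, 0.0697]
tool_rot: [0.116, -0.283, 0.911, -0.276]
contact_force: [6.4, -3.0, -7.3]
gripper_width: 0.495
```

```bash
python3 -c "
from st import *
show()
"
```

```text
t 13.70 w 0.495 TCP-G (u,y,n) mm [ -1.2  -0.  -15.1] F [ 1.11  2.98 -9.64] T [ 0.522 -0.192 -0.015]
theta 84.5 tilt [-0.002  0.001 -1.   ] J [  -1.  -13.  129.  -37.   46. -103.] tcp [ 0.5154 -0.0535  0.0697]
```

>>> step_arm(motion=[[-0.0004,0.0012,0.0016,0,0,0,160],[-0.0011,0.0021,0.0033,0,0,0,160],[-0.0018,0.003,0.0049,0,0,0,160],[-0.0026,0.0038,0.0066,0,0,0,160]])

```text
time: 14.1
tool_pos: [0.5138, -0.0515, 0.0733]
tool_rot: [0.116, -0.283, 0.911, -0.276]
contact_force: [1.0, -0.4, -2.7]
gripper_width: 0.498
```

```bash
python3 -c "
from st import *
show()
from ov import overlay
overlay(eyes.grab_frame('side'),p,240,150,5,'pull_side'); 
"
```

```text
t 14.10 w 0.498 TCP-G (u,y,n) mm [ -1.2   0.  -10.6] F [-0.78  0.54 -2.78] T [ 0.044  0.029 -0.009]
theta 84.5 tilt [-0.002  0.    -1.   ] J [  -0.  -13.  129.  -37.   46. -103.] tcp [ 0.5138 -0.0515  0.0733]
```

View pics/pull_side.png

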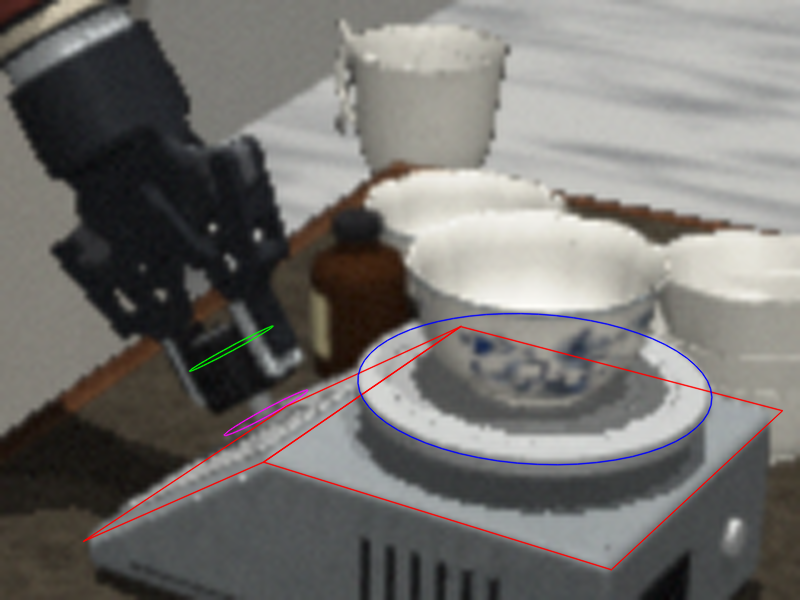

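The stem now shows near (255,400), so the knob is about 8 mm out and the resistance is fading. I go on to about 12 mm.

>>> step_arm(motion=[[-0.0007,0.0009,0.0016,0,0,0,160],[-0.0014,0.0018,0.0032,0,0,0,160],[-0.0022,0.0026,0.0049,0,0,0,160],[-0.0026,0.0031,0.0058,0,0,0,160]])

```text
time: 14.55
tool_pos: [0.5125, -0.0497, 0.0765]
tool_rot: [0.116, -0.283, 0.911, -0.276]
contact_force: [-4.1, 0.2, 0.8]
gripper_width: 0.498
```

```bash
python3 -c "
from st import *
show()
"
```

```text
t 14.55 w 0.498 TCP-G (u,y,n) mm [-1.1  0.2 -6.7] F [-1.78 -3.    2.25] T [-0.497  0.25  -0.014]
theta 84.5 tilt [-0.002  0.    -1.   ] J [  -0.  -14.  129.  -37.   47. -103.] tcp [ 0.5125 -0.0497  0.0765]
```

>>> step_arm(motion=[[-0.001,0.0007,0.0016,0,0,0,160],[-0.0019,0.0013,0.0032,0,0,0,160],[-0.0019,0.0013,0.0032,0,0,0,160]])

```text
time: 14.85
tool_pos: [0.5118, -0.0488, 0.0783]
tool_rot: [0.116, -0.283, 0.911, -0.276]
contact_force: [-6.4, 2.8, 3.3]
gripper_width: 0.498
```

```bash
python3 -c "
from st import *
show()
"
```

```text
t 14.85 w 0.498 TCP-G (u,y,n) mm [-1.1  0.1 -4.7] F [-3.21 -3.08  6.24] T [-0.487  0.526  0.019]
theta 84.5 tilt [-0.002  0.001 -1.   ] J [  -0.  -14.  129.  -37.   47. -103.] tcp [ 0.5118 -0.0488  0.0783]
```

>>> step_arm(motion=[[0,0,0,0,0,0,130],[0,0,0,0,0,0,122],[0,0,0,0,0,0,110],[0,0,0,0,0,0,90],[0,0,0,0,0,0,60],[0,0,0,0,0,0,40],[0,0,0,0,0,0,40]])

```text
time: 15.55
tool_pos: [0.5121, -0.0492, 0.0782]
tool_rot: [0.117, -0.283, 0.911, -0.276]
contact_force: [-0.2, -1.1, -0.4]
gripper_width: 0.842
```

```bash
python3 -c "
from st import *
show()
"
```

```text
t 15.55 w 0.842 TCP-G (u,y,n) mm [-0.7  0.2 -5. ] F [ 0.37 -0.85 -0.78] T [0.002 0.3   0.022]
theta 84.5 tilt [-0.001  0.001 -1.   ] J [  -0.  -14.  129.  -37.   47. -103.] tcp [ 0.5121 -0.0492  0.0782]
```

Released. Now I retreat along the knob's axis by about 110 mm.

>>> step_arm(motion=[[-0.0074,0.0088,0.0164,0,0,0,20],[-0.0147,0.0176,0.0328,0,0,0,0],[-0.0258,0.0308,0.0573,0,0,0,0],[-0.037,0.044,0.082,0,0,0,0],[-0.0516,0.0615,0.1147,0,0,0,0],[-0.066,0.079,0.147,0,0,0,0],[-0.081,0.0967,0.18,0,0,0,0],[-0.081,0.0967,0.18,0,0,0,0]])

```text
time: 16.35
tool_pos: [0.4728, 0.0005, 0.172]
tool_rot: [0.12, -0.283, 0.91, -0.277]
contact_force: [-0.5, 0.6, 0.5]
gripper_width: 0.998
```

>>> step_arm(motion=[[-0.05,0.1,0.08,0,0,0,0],[-0.1,0.2,0.1,0,0,0,0],[-0.13,0.27,0.1,0,0,0,0],[-0.16,0.34,0.1,0,0,0,0],[-0.16,0.34,0.1,0,0,0,0]])

```text
time: 16.85
tool_pos: [0.3899, 0.1742, 0.218]
tool_rot: [0.118, -0.288, 0.91, -0.275]
contact_force: [-0.8, -0.2, -0.1]
gripper_width: 1.0
```

```bash
python3 -c "
from st import *
from ov import overlay
show()
fs={}
for c in ('top','side'):
    f=eyes.grab_frame(c); fs[c]=f
    print(eyes.pinpoint('dial_grip',c),eyes.pinpoint('work_bowl',c)[:1],eyes.pinpoint('oil_bottle',c)[:1])
    overlay(f,p,225 if c=='top' else 240,110 if c=='top' else 150,5,'end_'+c,lift=.015,q=0)
pickle.dump(fs,open('fs1.pkl','wb'))
f0=pickle.load(open('fs0.pkl','rb'))
for c in f0: 
    d=np.abs(f0[c]['pixels'].astype(int)-fs[c]['pixels']).max(2).clip(0,120)*2
    cv2.imwrite('pics/diff_%s.png'%c,d.astype(np.uint8))
"
```

```text
t 16.85 w 1.000 TCP-G (u,y,n) mm [-125.    50.2  252.8] F [-0.38 -0.74  0.17] T [ 0.002  0.233 -0.024]
theta 85.0 tilt [-0.003  0.007 -1.   ] J [ 36. -26. 124. -35.  81. -84.] tcp [0.3899 0.1742 0.218 ]
[{'uv': [275.5, 194.3], 'p': 0.95}] [{'uv': [330.7, 144.5], 'p': 0.79}] [{'uv': [215.6, 157.2], 'p': 0.67}]
[{'uv': [284.1, 219.2], 'p': 0.7}] [{'uv': [344.4, 224.9], 'p': 0.79}] [{'uv': [315.4, 222.1], 'p': 0.79}]
```

View pics/end_top.png

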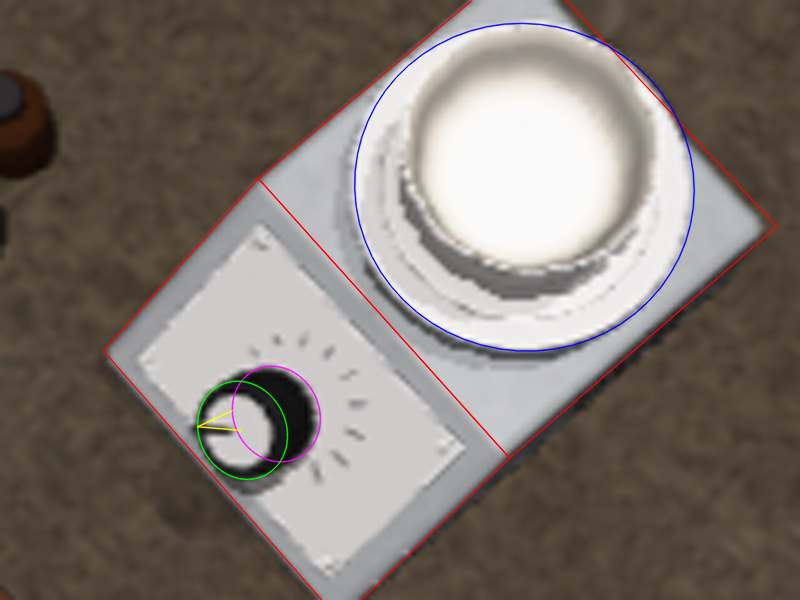

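View pics/end_side.png

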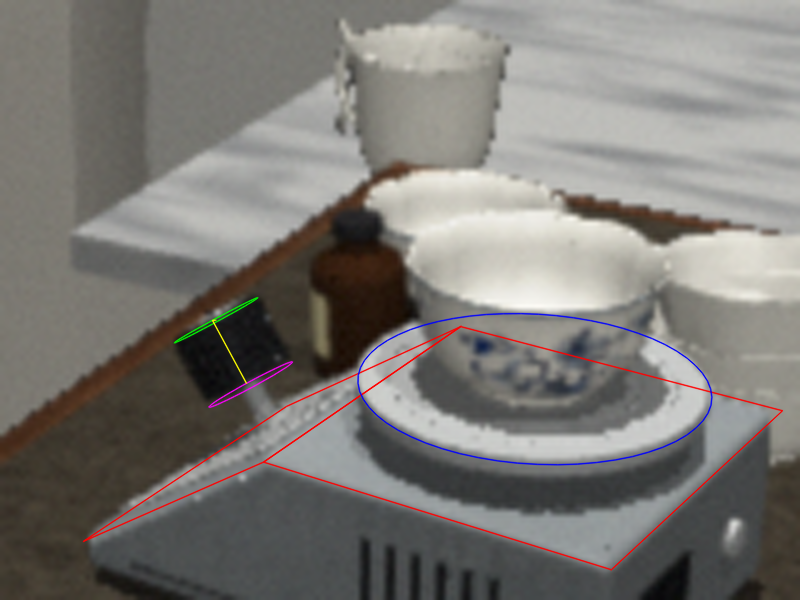

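View pics/diff_top.png

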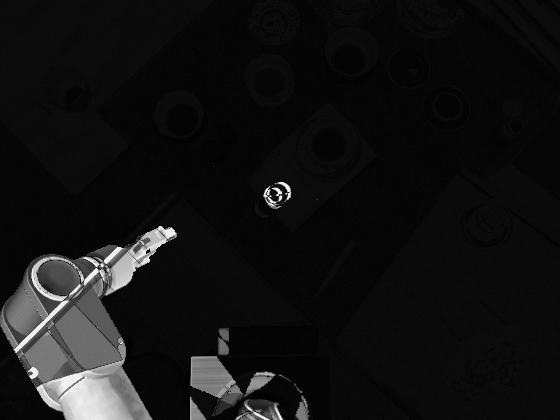

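View pics/diff_side.png

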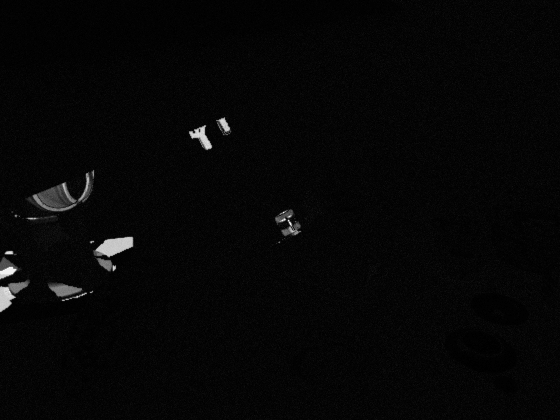

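The end pictures show the knob out on its stem, matching the model at a 15 mm lift. The pointer is at about top (265,196), on the half-past-seven direction. In the difference pictures only the knob and the robot have changed. I hand the job in.

```bash
python3 -c "
from plant import manip
print(manip.job_done())"
```

```text
the job is handed in; nothing more can be done
None
```

The speed knob is back at its slow stop and pulled out to "on", and the job is handed in at about 17 s of the 64 s allowed.

- **Centring:** I closed the gripper on the knob in small steps across the panel and along the slope, watching the forces. Along the slope the gripper was about 1.8 mm off, so I corrected that before gripping fully.
- **Turning:** The pushed-in knob went anticlockwise by about 176° until the torque rose to 0.41 N m at the stop. I then eased back about 1.4°, which took the load off. The turn may have sprung back a fraction of a degree with it.
- **Pulling:** The measured pull along the axis peaked at about 11 N, about 12 N with the sideways force included. The resistance vanished near 9 mm, and I let go at about 14 mm with the spring pushing outward at 6 N.

**Last checks:**
- The end pictures match a knob 15 mm out with its pointer at half past seven.
- Compared with the start, only the knob and the robot have changed. Machine, bowl and bottle stand where they were.
- The tool is clear of everything and the force reads about zero.

The first pose fit from the cameras left errors of up to about 3 pixels, and the step-by-step closing was there to make up for that. None of the final checks failed or disagreed.

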